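Swing a profile past the post into the drilling nest

ROBOT

A 6-joint arm with a two-finger parallel gripper is mounted at the origin on the work surface; the furniture and walls round the work are solid. World frame = base frame: x ahead of the robot, y to its left, z up, the work surface at z = 0. Lengths are in mm, angles in rad, forces in N, time in s.
With the tool pointing down it reaches from about 300 to 775 mm from the base axis. Payload 14.6 kg.
Tool frame: the origin (TCP) lies at the very end of the fingers, on their centre line; the grasp point (between the pads) lies 19 mm behind it; z points along the fingers, y is the line along which they close (so a half turn about z gives the same grasp; the last joint's range is limited). The gripper opens to 94 mm and grips with 3 to 60 N. Pads are 16 mm wide; open, the fingers measure 119 mm over their backs; the gripper's body (75 mm by 177 mm) begins 78 mm behind the grasp point.
Start: joints at [1.268, 0.3, 1.521, -0, 1.321, -0.067], TCP at [128.489, 534.771, 205.446] pointing down, gripper open.
Joint ranges: [-3.03, 3.03], [-0.79, 2.21], [0.23, 2.52], [-1.04, 4.18], [0, 3.07], [-2.55, 2.55]. Speed limits (rad/s): [2.22, 2.22, 2.57, 3.14, 3.14, 3.14].

INTERFACE

Orientations are given as [roll, pitch, yaw] about the fixed x, y, z axes, in that order (R = Rz(yaw) Ry(pitch) Rx(roll)).
In Python, from cell import manip, optics gives the robot as it stands.
- The arm moves only by the shell command python3 -m crank 'ROWS' [FORCE]. ROWS is JSON, a list of rows, each a list of 7 numbers: the opening in per cent of the stroke, from 0 (shut) to 100 (fully open), then the shift along the tool's x, y, z in mm, then the turn, a rotation vector about the tool's x, y, z in rad. A call has 1 to 10 rows; each row is the pose to reach, as a shift and turn from the pose commanded when the call began, along the tool's axes at that moment; what a row does not reach only later rows make up. A row lasts 1/10 s, in which the tool goes at most 50 mm and 8.59 degrees, less where a joint would pass 70% of its speed; a pose out of reach is approached as far as the arm can. A call with a gripper value outside its range is refused whole. The fingers move at their own pace and stop on an object; FORCE is the grip in N (left out, the last holds). Time passes only in rows, so rows that repeat a pose let the fingers close. It gives the time, the measured TCP pose, the force, the opening and the grip force at its end, in the units of the state.
- manip.read_state(): the state, without advancing time (a new reading comes with each control period).
- optics.camera(name): name is "side" or "top"; returns (picture, depth): 420x560x3 uint8, red, green, blue; 420x560 float32, mm along the optical axis (not along the pixel's ray), 0 where there is no reading.
- optics.calibration(name): a dict with "camera_matrix" (3x3 intrinsics, pixels), "k1" (the pictures are not rectified: a ray, as slopes to the right and down, at radius r is drawn at 1 + k1 r^2 times it, then the intrinsics apply), "R" (3x3) and "t" (3): a world point X has camera coordinates R X + t. Camera axes: x right, y down, z forward; pixel columns grow to the right and rows downward; lengths in mm; the calibration is good to about 2 mm. A picture is of the moment at which its call begins. calibration takes no time and is no camera call.
- manip.sign_off(): hands the job in; it is judged then, once.
The state is a dict: "clock": time; "joints": joint angles; "qd": joint speeds; "effort": joint torques, N m; "eef_pos": TCP position; "eef_rot": TCP orientation; "wrist_force": force on the tool from outside, world axes, zero at the start; "moment": the same for the moment, N m; "finger_gap": finger opening in mm; "finger_force": force on a finger pad.
Only numpy, scipy, OpenCV 4.12 (cv2) and the standard library are available. Lean on these libraries where they do the work, as an engineer would, in place of code of your own. Each camera call takes 0.05 s, during which the arm holds its last target. There are 200 camera calls.

TASK

Push the short length of slotted aluminium profile across the bench into the steel drilling nest, angling it past the stop post: one end goes into the nest first, then the other end is swung in behind it. It must finish lying flat against the back rail along its whole length, between the two end cheeks. Only push it with the fingertips, never lift it off the bench, and leave the small things standing round the nest where they are.

Things in the scene. Friction and masses are not known exactly. Their poses are not given: they have to be found in the camera images.
- nest: Fixed drilling nest of dark steel, 22 mm high, a U from above, no floor (bare bench inside). Origin on the bench, mid-length of the back rail's front face (plane x = 0; rail 16 mm thick behind it). x points into the rail, away from the open mouth; y along the rail; z up. Two 12 mm end cheeks reach from the rail to x = -50 mm (the mouth), inner faces at y = +82 and -82 mm.
- post: Bright steel stop post fixed to the bench before the nest's mouth: cylinder 16 mm across, 42 mm high, origin at the centre of its foot. In the nest's frame it stands at x = -103 mm and y = either +55 or -55 mm; its other place is empty (at most a flat disc on the bench top that nothing catches on).
- profile_mid (a point): Centre (9 mm up) of the loose slotted aluminium profile: bar 140 mm long (its y axis), 18 mm wide and high, about 100 g; slides when pushed. It starts flat on the bench on the robot's side of the post, parallel to the back rail within 0.2 rad, 138 to 148 mm before the rail and within 15 mm of the nest's centre line, so the post bars a straight push.
- profile_end_a (a point): Centre of the profile's end face at its +y end (70 mm from its centre), half-way up (9 mm).
- profile_end_b (a point): Centre of the profile's end face at its -y end (70 mm from its centre), half-way up (9 mm).
- weight: Bystander, to be left alone: the brass test weight (29 mm across, 51 mm tall), loose beside the nest; origin at the centre of its underside.
- gauge: Bystander, to be left alone: the steel setting block (30 x 40 x 20 mm), loose beside the nest; origin at the centre of its underside.
- usb: Bystander, to be left alone: the USB stick (18 x 50 x 9 mm), loose beside the nest; origin at the centre of its underside.
- tally: Bystander, to be left alone: the tally counter (44 x 60 x 28 mm), loose beside the nest; origin at the centre of its underside.
Mind the look-alikes: they are no part of the job. Of the things shaped like the part that bears profile_mid, the aluminium one is meant.

How it is judged (in metres and radians):
On the way:
1. one end of the profile is inside the nest's mouth while the other is still outside (((x of profile_end_a in the frame of nest above -0.045 m and x of profile_end_b in the frame of nest below -0.06 m) or (x of profile_end_b in the frame of nest above -0.045 m and x of profile_end_a in the frame of nest below -0.06 m))), for 0.1 s.
At the end, for the whole second after the job is handed in: The profile lies flat on the bench between the end cheeks, at rest, with both its ends within 4.5 mm of the back rail's face (x of profile_end_a in the frame of nest between -0.0135 and 0 m and x of profile_end_b in the frame of nest between -0.0135 and 0 m and y of profile_mid in the frame of nest between -0.016 and 0.016 m and height (world z) of profile_mid below 0.0115 m and angle between profile_mid's own z axis and vertical below 0.05 rad and linear speed of profile below 0.01 m/s); the robot touches nothing.
It fails at once if the profile is lifted or tipped (centre more than 8 mm above where it lies, or tilted over 0.15 rad) (height (world z) of profile_mid above 0.017 m or angle between profile_mid's own z axis and vertical above 0.15 rad).
It fails at once if the brass test weight (29 mm across, 51 mm tall) is shifted more than 15 mm or knocked over (distance of weight from where it was at the start of the episode above 0.015 m or angle between weight's own z axis and vertical above 0.4 rad).
It fails at once if the steel setting block (30 x 40 x 20 mm) is shifted more than 15 mm or knocked over (distance of gauge from where it was at the start of the episode above 0.015 m or angle between gauge's own z axis and vertical above 0.4 rad).
It fails at once if the USB stick (18 x 50 x 9 mm) is shifted more than 15 mm or knocked over (distance of usb from where it was at the start of the episode above 0.015 m or angle between usb's own z axis and vertical above 0.4 rad).
It fails at once if the tally counter (44 x 60 x 28 mm) is shifted more than 15 mm or knocked over (distance of tally from where it was at the start of the episode above 0.015 m or angle between tally's own z axis and vertical above 0.4 rad).
It also fails if it takes over 64 s, if anything falls off the work surface, if the arm or the gripper's body presses on something with over 40 N, if the wrist force passes 120 N, or if a joint passes its speed limit or range.

## Working session

There is one attempt and no reset: what is moved stays moved. The work goes in short steps, Python scripts to look and compute and a shell command to move; the robot and the scene stay as the last step left them, time stands still between calls to the robot, and variables do not carry over. Pictures are saved under pics/ and viewed, at most 10 in all, crops included, and the job is handed in when it is done.

```bash
mkdir -p pics; ls; python3 - <<'E'
from cell import manip, optics
import cv2,numpy as np
for n in("top","side"):
    p,d=optics.camera(n); cv2.imwrite(f"pics/{n}0.png",p[:,:,::-1]); np.savez(f"/tmp/{n}0.npz",p=p,d=d)
    c=optics.calibration(n);print(n,c)
print(manip.read_state())
E
```

```text
pics
top {'camera_matrix': array([[415.41526217,   0.        , 280.31821725],
       [  0.        , 415.41526217, 209.06983416],
       [  0.        ,   0.        ,   1.        ]]), 'k1': -0.01983613577422004, 'R': array([[ 0.00241608, -0.99997814, -0.00615426],
       [-0.986301  , -0.00136787, -0.16494988],
       [ 0.16493785,  0.00646849, -0.98628275]]), 't': array([-36.74933233, 548.09059799, 784.28673644])}
side {'camera_matrix': array([[468.53745005,   0.        , 268.75721605],
       [  0.        , 468.53745005, 202.19205057],
       [  0.        ,   0.        ,   1.        ]]), 'k1': 0.023188025468653627, 'R': array([[-0.92648306, -0.37624264,  0.00840316],
       [-0.25871681,  0.62054691, -0.74026154],
       [ 0.27330341, -0.68801382, -0.67226649]]), 't': array([499.66059499, 210.35109649, 692.25258067])}
{'clock': 0.1, 'joints': array([ 1.26838727e+00,  3.00411351e-01,  1.52149120e+00,  3.12777087e-05,
        1.32068810e+00, -6.65660999e-02]), 'qd': array([-0.0016642 , -0.00095019, -0.00073141, -0.00026632, -0.00087764,
        0.00075701]), 'effort': array([ 1.25610241e-03, -5.32648838e+01, -3.53285909e+01,  7.09965988e-02,
        2.34872400e-02, -7.58294777e-05]), 'eef_pos': array([128.42535106, 534.56923866, 204.95712458]), 'eef_rot': array([-3.14059888e+00, -9.66133030e-05,  2.90574190e+00]), 'wrist_force': array([0.76646499, 0.1435114 , 1.23211882]), 'moment': array([-0.03500851,  0.01123762, -0.00010755]), 'finger_force': 0.0, 'finger_gap': 94.23705106090026}
```

View pics/top0.png

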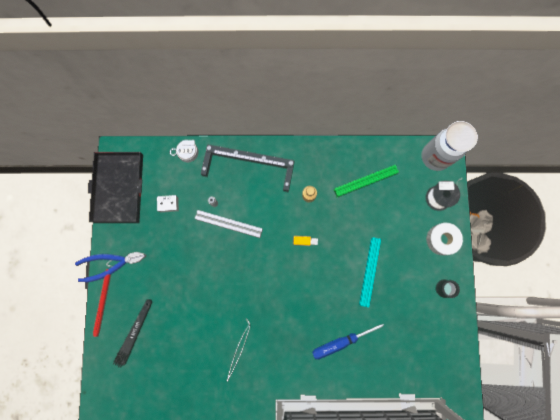

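View pics/side0.png

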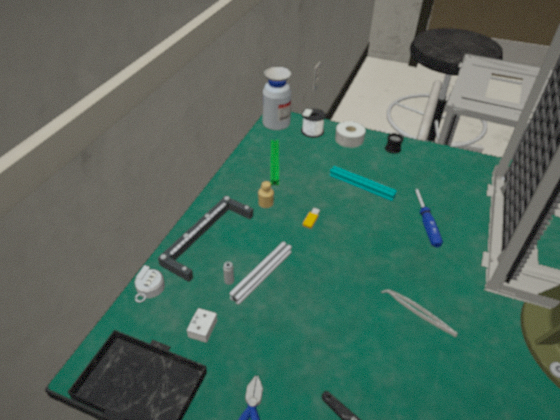

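The bars that could be meant are the silver one at (228,223), the green one at (367,180) and the cyan one at (370,272), all in the top view. The silver one fits: it is aluminium, lies in front of the nest mouth, and the post is at (212,200). I'll confirm it with an enlarged crop.

```bash
cat > h.py <<'E'
from cell import manip, optics
import cv2,numpy as np
def ray(n,uv):
    c=optics.calibration(n);K=c["camera_matrix"];k=c["k1"]
    d=np.array([[(uv[0]-K[0,2])/K[0,0],(uv[1]-K[1,2])/K[1,1]]])[0]
    s=d.copy()
    for _ in range(10): s=d/(1+k*(s@s))
    R=c["R"];return -R.T@c["t"],R.T@np.r_[s,1]
def onz(n,uv,z):
    o,v=ray(n,uv);return o+v*(z-o[2])/v[2]
def tri(a,b):
    o1,v1=ray("top",a);o2,v2=ray("side",b)
    s=np.linalg.lstsq(np.c_[v1,-v2],o2-o1,rcond=None)[0]
    return (o1+v1*s[0]+o2+v2*s[1])/2
def bar(p,box=(185,195,280,250)):
    # silver mask in ROI of top picture -> min area rect
    x0,y0,x1,y1=box;h=cv2.cvtColor(p,cv2.COLOR_RGB2HSV)[y0:y1,x0:x1]
    m=((h[...,1]<60)&(h[...,2]>95)).astype(np.uint8)
    m=cv2.morphologyEx(m,cv2.MORPH_CLOSE,np.ones((3,3)))
    c=max(cv2.findContours(m,0,1)[0],key=cv2.contourArea)
    return cv2.boxPoints(cv2.minAreaRect(c))+[x0,y0]
E
python3 - <<'E'
from h import *
p=np.load("/tmp/top0.npz")["p"];d=np.load("/tmp/top0.npz")["d"]
c=p[130:260,150:330];cv2.imwrite("pics/crop1.png",cv2.resize(c[:,:,::-1],None,fx=4.4,fy=4.4,interpolation=cv2.INTER_CUBIC))
b=bar(p);print(b)
for q in b: print(onz("top",q,18).round(1))
E
```

```text
[[193.90566254 218.83018875]
 [196.69811249 209.05660248]
 [262.33961487 227.81131744]
 [259.54716492 237.58490372]]
[532.1 142.5  18. ]
[552.5 137.4  18. ]
[513.7   1.2  18. ]
[493.7   6.7  18. ]
```

View pics/crop1.png

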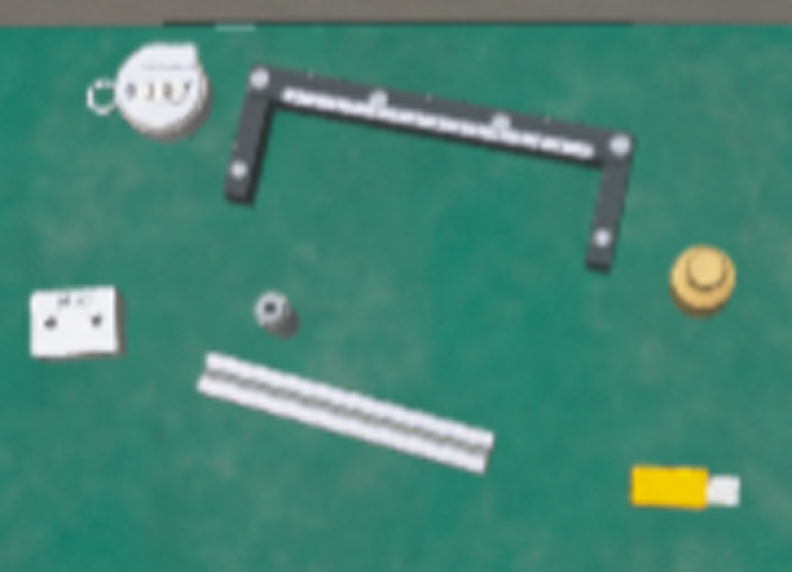

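```bash
cat >> h.py <<'E'
def cr(x,y): return (150+(x+.5)/4.4-.5,130+(y+.5)/4.4-.5)
_L=onz("top",cr(260,78),22);_R=onz("top",cr(620,145),22)
_cl=onz("top",cr(238,170),22);_cr=onz("top",cr(601,237),22)
ey=(_L-_R)[:2];LEN=np.linalg.norm(ey);ey/=LEN;ex=np.array([ey[1],-ey[0]])
O=(_L+_R)[:2]/2-8*ex
def nest(P): d=np.asarray(P)[...,:2]-O;return np.stack([d@ex,d@ey],-1)
def world(q): return O+q[0]*ex+q[1]*ey
def barpose(n="top"):
    p,d=optics.camera(n);b=bar(p);return b
E
python3 - <<'E'
from h import *
print("len",LEN,"O",O,"ex",ex,"yaw",np.arctan2(ex[1],ex[0]))
print("cheek screws",nest(_cl),nest(_cr),nest(_L),nest(_R))
print("post",nest(onz("top",cr(270,308),42)))
p=np.load("/tmp/top0.npz")["p"]
for b in bar(p): print("bar",nest(onz("top",b,18)))
# careful bar-top corners from the crop
for c in((207,352),(492,433),(486,472),(198,388)): print(nest(onz("top",cr(*c),18)))
print("tally",nest(onz("top",cr(162,90),28)),"gauge",nest(onz("top",cr(74,320),20)),"weight",nest(onz("top",cr(704,268),51)),"usb",nest(onz("top",cr(685,486),9)))
print("camera",ray("top",(280,209))[0])
E
```

```text
len 175.80638839625297 O [659.5538033   31.15362278] ex [ 0.98202806 -0.18873495] yaw -0.18987378743564087Traceback (most recent call last):
  File "<stdin>", line 3, in <module>
NameError: name '_cl' is not defined
```

```bash
sed -i 's/_L/SL/g;s/_R/SR/g;s/_cl/CL/g;s/_cr/CR/g' h.py; sed -i 's/COLOR.GB2HSV/COLOR_RGB2HSV/;s/COLORSRGB/COLOR_RGB/' h.py; grep -n "cvt" h.py; python3 - <<'E'
from h import *
print("cheek screws",nest(CL),nest(CR),nest(SL),nest(SR))
print("post",nest(onz("top",cr(270,308),42)))
p=np.load("/tmp/top0.npz")["p"]
for b in bar(p): print("bar",nest(onz("top",b,18)))
for c in((207,352),(492,433),(486,472),(198,388)): print(nest(onz("top",cr(*c),18)))
print("tally",nest(onz("top",cr(162,90),28)),"gauge",nest(onz("top",cr(74,320),20)),"weight",nest(onz("top",cr(704,268),51)),"usb",nest(onz("top",cr(685,486),9)))
print("camera",ray("top",(280,209))[0])
E
```

```text
17:    x0,y0,x1,y1=box;h=cv2.cvtColor(p,cv2.COLOR_RGB2HSV)[y0:y1,x0:x1]
cheek screws [-38.41670285  88.19304425] [-37.76808176 -87.49443717] [ 8.        87.9031942] [  8.        -87.9031942]
post [-103.82307308   54.41966707]
bar [-146.17020411   85.2735155 ]
bar [-125.16001264   84.17529373]
bar [-137.53583363  -56.90799975]
bar [-158.306649    -55.28579433]
[-126.31440499   83.99340237]
[-138.31763362  -55.16743398]
[-156.70209117  -56.04600613]
[-143.79107146   84.3205328 ]
tally [ -8.29580511 131.08383206] gauge [-123.60918897  148.60502846] weight [ -49.68202308 -137.17728554] usb [-144.60928808 -148.18634239]
camera [411.31252515 -41.0719649  863.70979058]
```

The crop confirms the aluminium bar. In nest coordinates its centre is about (-141, 14), and the post is at (-103, +55). The plan has three pushes:
1. Push near end b so the bar turns about 45–50°.
2. Push on end face a to slide b into the -y corner.
3. Swing end a in.

```bash
cat >> h.py <<'E'
def go(x,y,z,phi=0):
    """shift/turn to tip at nest (x,y), height z, pushing direction (-tool x) at angle phi from nest x"""
    s=manip.read_state();P=s["eef_pos"]
    from scipy.spatial.transform import Rotation as Ro
    R=Ro.from_euler("xyz",s["eef_rot"])
    yaw=np.arctan2(-ex[1],-ex[0])+phi
    T=Ro.from_euler("xyz",[np.pi,0,yaw])
    print("now nest",nest(P).round(1),"z",P[2].round(1),"F",s["wrist_force"].round(1),"t",s["clock"])
    print("shift",R.inv().apply(np.r_[world((x,y)),z]-P).round(1),"turn",(R.inv()*T).as_rotvec().round(3))
E
python3 -c "
from h import *
go(-185,-45,100);go(-185,-45,6)"
```

```text
now nest [-616.6  394.1] z 205.0 F [0.8 0.1 1.2] t 0.1
shift [-451.3 -418.7  105.3] turn [-0.001 -0.    -0.046]
now nest [-616.6  394.1] z 205.0 F [0.8 0.1 1.2] t 0.1
shift [-451.3 -418.6  199.3] turn [-0.001 -0.    -0.046]
```

```bash
python3 -m crank '[[0,-451,-419,105,0,0,-0.046],[0,-451,-419,105,0,0,-0.046],[0,-451,-419,105,0,0,-0.046],[0,-451,-419,105,0,0,-0.046],[0,-451,-419,105,0,0,-0.046],[0,-451,-419,105,0,0,-0.046],[0,-451,-419,105,0,0,-0.046],[0,-451,-419,105,0,0,-0.046],[0,-451,-419,105,0,0,-0.046],[0,-451,-419,105,0,0,-0.046]]' 20
python3 -c "
from h import *
go(-185,-45,100)"
```

```text
clock: 1.1
eef_pos: [401.9, 122.3, 121.1]
eef_rot: [3.141, 0.0, 2.952]
wrist_force: [1.5, 0.3, -0.1]
finger_gap: 17.3
finger_force: 0.0
now nest [-270.2   40.8] z 121.1 F [ 1.5  0.3 -0.1] t 1.1
shift [-85.2 -85.8  21.1] turn [0. 0. 0.]
```

```bash
python3 -m crank '[[0,-85,-86,21,0,0,0],[0,-85,-86,21,0,0,0],[0,-85,-86,21,0,0,0],[0,-85,-86,21,0,0,0],[0,-85,-86,21,0,0,0],[0,-85,-86,21,0,0,0]]'
python3 -c "
from h import *
go(-185,-45,6)
p,d=optics.camera('top');cv2.imwrite('pics/top1.png',cv2.resize(p[120:280,140:360,::-1],None,fx=3.5,fy=3.5))"
```

```text
clock: 1.7
eef_pos: [468.0, 24.5, 100.5]
eef_rot: [3.142, -0.0, 2.953]
wrist_force: [0.6, 0.5, -0.9]
finger_gap: 0.5
finger_force: 0.0
now nest [-186.8  -42.7] z 100.5 F [ 0.6  0.5 -0.9] t 1.7
shift [-1.9 -2.4 94.5] turn [ 0.    -0.     0.001]
```

View pics/top1.png

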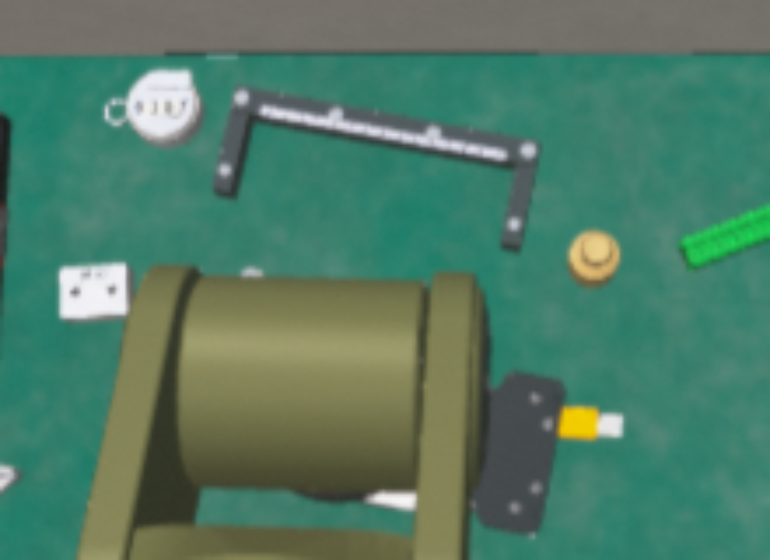

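The arm hides the bar from the top camera but nothing has moved, with the nest still at about (375,130) in the crop. I'll descend and start the arc push on end b.

```bash
python3 -m crank '[[0,-2,-2,40,0,0,0],[0,-2,-2,75,0,0,0],[0,-2,-2,94,0,0,0],[0,-2,-2,94,0,0,0],[0,-10,-2,94,0,0,0],[0,-18,-2,94,0,0,0],[0,-25,-2,94,0,0,0],[0,-32,-2,94,0,0,-0.04],[0,-38,-2,94,0,0,-0.1],[0,-38,-2,94,0,0,-0.1]]'
python3 -c "
from h import *
go(-123,-45,6,.38);go(-91,-32,6,.78)
p,d=optics.camera('side');cv2.imwrite('pics/side1.png',cv2.resize(p[150:350,100:350,::-1],None,fx=3,fy=3))"
```

```text
clock: 2.75
eef_pos: [506.6, 14.4, 7.1]
eef_rot: [3.142, 0.002, 3.053]
wrist_force: [-1.2, 0.2, 0.9]
finger_gap: 0.8
finger_force: 0.0
now nest [-147.   -45.3] z 7.1 F [-1.2  0.2  0.9] t 2.75
shift [-23.9  -2.1   1.1] turn [-0.     0.002 -0.279]
now nest [-147.   -45.3] z 7.1 F [-1.2  0.2  0.9] t 2.75
shift [-57.1   7.6   1.2] turn [-0.     0.002 -0.679]
```

View pics/side1.png

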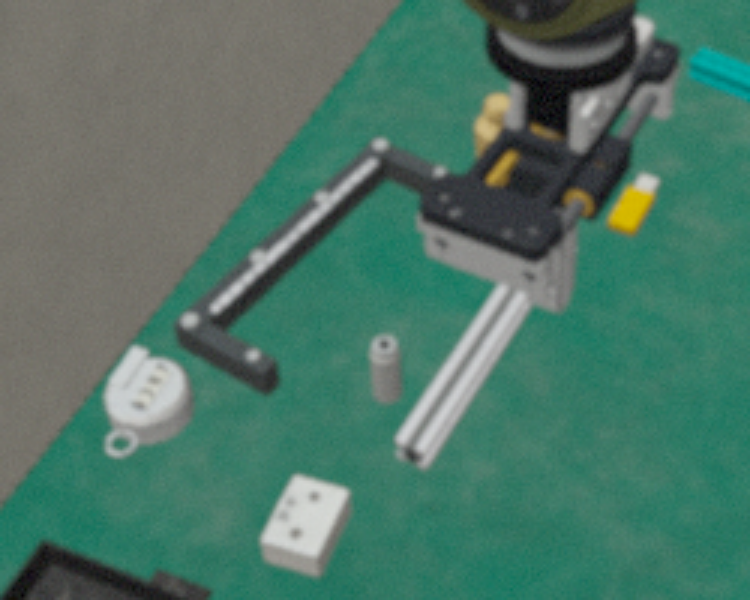

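The side view shows the bar turning as intended. End a is at crop (415,455), and the post at (385,370) is clear. I'll continue the arc.

```bash
python3 -m crank '[[0,-6,-1,0,0,0,-0.07],[0,-12,-1,0,0,0,-0.14],[0,-18,-2,0,0,0,-0.21],[0,-24,-2,0,0,0,-0.28],[0,-30,-1,0,0,0,-0.35],[0,-36,1,0,0,0,-0.42],[0,-42,3,0,0,0,-0.49],[0,-48,5,0,0,0,-0.56],[0,-52,6,0,0,0,-0.62],[0,-52,6,0,0,0,-0.62]]'
python3 -c "
from h import *
go(-91,-32,6,.78)
p,d=optics.camera('side');cv2.imwrite('pics/side2.png',cv2.resize(p[150:350,100:350,::-1],None,fx=3,fy=3))"
```

```text
clock: 3.8
eef_pos: [558.0, 16.0, 6.6]
eef_rot: [-3.141, 0.0, -2.612]
wrist_force: [1.0, 0.5, 0.8]
finger_gap: 1.0
finger_force: 0.0
now nest [-96.8 -34. ] z 6.6 F [1.  0.5 0.8] t 3.8
shift [-5.7 -2.3  0.6] turn [-0.    0.   -0.06]
```

View pics/side2.png

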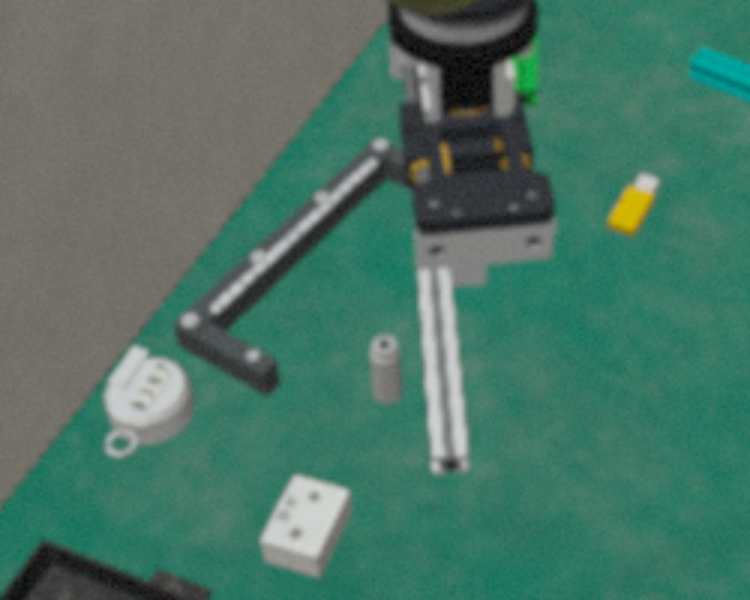

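The bar is now at about 40°, with end a at crop (449,462). I'll work out its pose from the side view.

```bash
python3 - <<'E'
from h import *
f=lambda x,y,z=18:nest(onz("side",(100+(x+.5)/3-.5,150+(y+.5)/3-.5),z))
L=f(431,459);Rr=f(467,456);l0=f(420,272);r0=f(456,285)
print("post check",f(384,342,42))
print(L,Rr,l0,r0); u=l0-L;v=r0-Rr
for w in(u,v): print("angle below +x dir",np.arctan2(w[1],w[0]))
a=(L+Rr)/2;t=(u/np.linalg.norm(u)+v/np.linalg.norm(v));t/=np.linalg.norm(t)
print("a",a,"b",a+140*t,"axis",t)
ph=np.arctan2(t[1],t[0]);q=a-t*30
print(ph,q);go(*q,100,ph);go(*q,6,ph)
E
```

```text
post check [-104.44267666   55.6077761 ]
[-157.91448983   89.16460296] [-172.27561962   77.51994159] [-77.07302627 -13.98080738] [-100.31968518  -17.07893612]
angle below +x dir -0.9060352633950521
angle below +x dir -0.9205186882722156
a [-165.09505472   83.34227228] b [-79.53331635 -27.46922951] axis [ 0.61115527 -0.79151073]
-0.913276975833634 [-183.42971295  107.08759409]
now nest [-97.1 -34.1] z 6.6 F [-0.1  0.8 -0.6] t 3.85
shift [-27.9 163.2 -93.5] turn [0.    0.    1.631]
now nest [-97.1 -34.1] z 6.6 F [-0.1  0.8 -0.6] t 3.85
shift [-27.8 163.2   0.5] turn [0.    0.    1.631]
```

The tilt should be a bit steeper, so that the slide along the axis ends in the corner. I'll push about 14 mm further, then back off and lift.

```bash
python3 -m crank '[[0,-5,0,0,0,0,-0.04],[0,-10,0,0,0,0,-0.09],[0,-14,0,0,0,0,-0.14],[0,-14,0,0,0,0,-0.14],[0,5,0,0,0,0,-0.14],[0,15,0,0,0,0,-0.14],[0,15,0,-40,0,0,-0.14],[0,15,0,-85,0,0,-0.14],[0,40,100,-95,0,0,0],[0,40,130,-95,0,0,0.1]]'
python3 - <<'E'
from h import *
p,d=optics.camera("side");cv2.imwrite('pics/side3.png',cv2.resize(p[150:350,100:350,::-1],None,fx=3,fy=3))
go(-190,100,100,-.78)
E
```

```text
clock: 4.85
eef_pos: [477.7, 82.5, 100.6]
eef_rot: [-3.141, 0.002, -2.721]
wrist_force: [-0.8, 1.3, -0.6]
finger_gap: 0.6
finger_force: 0.0
now nest [-193.3   19.6] z 100.1 F [0.9 3.1 0.5] t 4.9
shift [-48.4  64.2   0.2] turn [ 1.000e-03 -1.000e-03  1.385e+00]
```

View pics/side3.png

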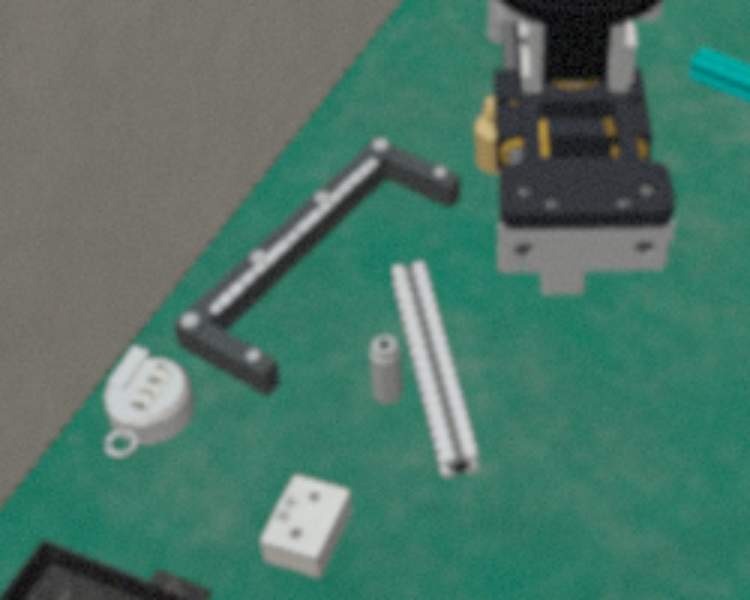

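Bar top corners in the crop are b (391,266)/(424,262) and a (442,461)/(477,457). It is clear of the post.

```bash
cat >> h.py <<'E'
def sidebar(cor):
    P=np.array([nest(onz("side",(100+(x+.5)/3-.5,150+(y+.5)/3-.5),18)) for x,y in cor])
    b=(P[0]+P[1])/2;a=(P[2]+P[3])/2;t=(b-a);L=np.linalg.norm(t);t/=L;print("b",b.round(1),"a",a.round(1),"len",L.round(1),"phi",np.arctan2(t[1],t[0]).round(3));return a,b,t
E
python3 - <<'E'
from h import *
a,b,t=sidebar([(391,266),(424,262),(442,461),(477,457)])
ph=np.arctan2(t[1],t[0]);q=a-t*24;print(q)
go(*q,100,ph)
p,_=optics.camera("side")
h=cv2.cvtColor(p,cv2.COLOR_RGB2HSV)
m=((h[...,1]<70)&(h[...,2]>110)).astype(np.uint8);m[:, :225]=0;m[:230]=0;m[:,265:]=0;m[315:]=0
m=cv2.morphologyEx(m,cv2.MORPH_CLOSE,np.ones((3,3)))
c=max(cv2.findContours(m,0,1)[0],key=cv2.contourArea);print((cv2.boxPoints(cv2.minAreaRect(c))-[100,150])*3)
E
```

```text
b [-67.3 -15.2] a [-170.1   81.1] len 140.9 phi -0.753
[-187.63309565   97.55351991]
now nest [-193.3   19.6] z 100.1 F [0.9 3.1 0.5] t 4.9
shift [-48.9  60.9   0.2] turn [ 1.000e-03 -1.000e-03  1.357e+00]
[[342.94047546 277.1736145 ]
 [426.81614685 255.10116577]
 [483.00787354 468.62960815]
 [399.13215637 490.70205688]]
```

```bash
python3 -m crank '[[0,-49,61,0,0,0,1.36],[0,-49,61,0,0,0,1.36],[0,-49,61,0,0,0,1.36],[0,-49,61,0,0,0,1.36],[0,-49,61,0,0,0,1.36],[0,-49,61,0,0,0,1.36],[0,-49,61,0,0,0,1.36],[0,-49,61,0,0,0,1.36],[0,-49,61,0,0,0,1.36],[0,-49,61,0,0,0,1.36]]'
python3 -c "
from h import *
go(-187.6,97.5,6,-.753)"
```

```text
clock: 5.95
eef_pos: [497.6, 157.9, 99.3]
eef_rot: [3.142, 0.0, 2.207]
wrist_force: [0.0, 0.2, -0.8]
finger_gap: 0.5
finger_force: 0.0
now nest [-183.    93.9] z 99.3 F [ 0.   0.2 -0.8] t 5.95
shift [ 5.9 -0.5 93.3] turn [0.    0.    0.009]
```

```bash
python3 -m crank '[[0,6,0,30,0,0,0.01],[0,6,0,65,0,0,0.01],[0,6,0,93,0,0,0.01],[0,6,0,93,0,0,0.01],[0,-4,0,93,0,0,0.01],[0,-11,0,93,0,0,0.01],[0,-18,0,93,0,0,0.01],[0,-25,0,93,0,0,0.01],[0,-32,0,93,0,0,0.01],[0,-32,0,93,0,0,0.01]]'
python3 - <<'E'
from h import *
go(-138,51,6,-.753)
p,_=optics.camera("side");cv2.imwrite('pics/side4.png',cv2.resize(p[150:350,100:350,::-1],None,fx=3,fy=3))
E
```

```text
clock: 6.95
eef_pos: [517.2, 131.9, 6.6]
eef_rot: [3.141, 0.0, 2.201]
wrist_force: [-1.3, 0.9, 0.1]
finger_gap: 0.5
finger_force: 0.0
now nest [-158.8   72.1] z 6.6 F [-1.3  0.9  0.1] t 6.95
shift [-29.6  -1.2   0.6] turn [0.001 0.    0.002]
```

View pics/side4.png

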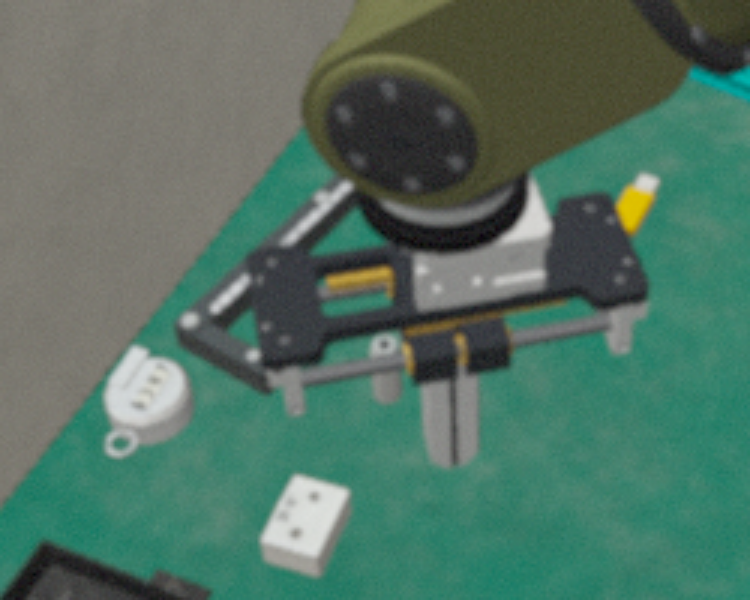

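The fingers are behind end a at crop (455,440), and the post is clear at (385,370). I'll push 30 mm more, then back off and measure from the top.

```bash
python3 -m crank '[[0,-7,-0.5,0,0,0,0],[0,-14,-0.5,0,0,0,0],[0,-21,-0.5,0,0,0,0],[0,-30,-1,0,0,0,0],[0,-30,-1,0,0,0,0],[0,-10,0,0,0,0,0],[0,15,0,-50,0,0,0],[0,65,0,-90,0,0,0],[0,115,0,-90,0,0,0],[0,150,0,-90,0,0,0]]'
python3 - <<'E'
from h import *
s,_=optics.camera("side")
h=cv2.cvtColor(s,cv2.COLOR_RGB2HSV)
p,_=optics.camera("top");h=cv2.cvtColor(p,cv2.COLOR_RGB2HSV)
# bench point check: bar blob in nest frame between mouth and robot
m=((h[...,1]<60)&(h[...,2]>120)).astype(np.uint8)
for c in cv2.findContours(cv2.morphologyEx(m,cv2.MORPH_CLOSE,np.ones((3,3))),0,1)[0]:
    if cv2.contourArea(c)<100: continue
    r=cv2.minAreaRect(c);print(np.round(r[0]),np.round(r[1],1),nest(onz("top",r[0],18)).round(),[nest(onz("top",q,18)).round().tolist() for q in cv2.boxPoints(r)] if 40<max(r[1])<90 else "")
cv2.imwrite('pics/top5.png',cv2.resize(p[120:280,140:360,::-1],None,fx=3.5,fy=3.5))
go(-138,51,6,-.753)
E
```

```text
clock: 8.0
eef_pos: [428.1, 254.5, 98.0]
eef_rot: [3.139, 0.001, 2.201]
wrist_force: [0.5, 0.1, -0.7]
finger_gap: 0.3
finger_force: 0.0
[369. 406.] [ 26. 188.] [-436. -326.] 
[518. 376.] [87. 81.] [-327. -603.] [[-260.0, -516.0], [-230.0, -674.0], [-392.0, -689.0], [-420.0, -535.0]]
[ 98. 275.] [24.1 10.9] [-295.  250.] 
[134. 257.] [10.4 19.9] [-246.  187.] 
[444. 238.] [31. 36.] [ -89. -425.] 
[480. 232.] [41. 21.] [ -60. -497.] [[-22.0, -471.0], [-14.0, -514.0], [-98.0, -523.0], [-106.0, -481.0]]
[166. 203.] [16. 19.] [-125.  149.] 
[433. 200.] [22.   9.9] [ -13. -393.] 
[446. 185.] [ 8. 16.] [  23. -415.] 
[244. 196.] [10.7 67.7] [-81.  -6.] [[-124.0, 49.0], [-21.0, -46.0], [-37.0, -63.0], [-139.0, 33.0]]
[516. 250.] [155.  86.] [ -85. -573.] 
[ 48. 210.] [75. 97.] [-187.  388.] 
[249. 156.] [71.6  6.7] [7. 0.] [[-0.0, 76.0], [15.0, 77.0], [14.0, -75.0], [-0.0, -75.0]]
[185. 151.] [20.2 26.9] [ -8. 137.] 
[454. 142.] [36.1 66.5] [ 120. -420.] [[82.0, -347.0], [206.0, -433.0], [159.0, -493.0], [37.0, -407.0]]
[225.  64.] [18.1 19.2] [203.  96.] 
[280.  46.] [ 91. 559.] [268. -14.] 
now nest [-272.   177.4] z 97.1 F [ 0.8  0.4 -0.1] t 8.1
shift [-184.3   -2.2   91. ] turn [ 0.001 -0.     0.008]
```

Criterion 1 is met. In nest coordinates b is at about (-29,-54), a at about (-131,41), and phi is -0.75. Pushing another 28 mm along the axis puts b in the -y corner.

```bash
python3 - <<'E'
from h import *
go(-150,58,6,-.75);go(-117,27.4,6,-.75)
E
```

```text
now nest [-272.   177.4] z 97.1 F [ 0.8  0.4 -0.1] t 8.1
shift [-170.7   -5.2   91. ] turn [ 0.001 -0.     0.005]
now nest [-272.   177.4] z 97.1 F [ 0.8  0.4 -0.1] t 8.1
shift [-215.7   -5.3   91. ] turn [ 0.001 -0.     0.005]
```

```bash
python3 -m crank '[[0,-50,-5,0,0,0,0],[0,-100,-5,0,0,0,0],[0,-145,-5,40,0,0,0],[0,-160,-5,80,0,0,0],[0,-165,-5,91,0,0,0],[0,-172,-5,91,0,0,0],[0,-180,-5,91,0,0,0],[0,-188,-5,91,0,0,0],[0,-195,-5,91,0,0,0],[0,-195,-5,91,0,0,0]]'
python3 -c "
from h import *
go(-117,27.4,6,-.75)"
```

```text
clock: 9.1
eef_pos: [540.4, 92.5, 6.3]
eef_rot: [3.14, 0.001, 2.202]
wrist_force: [0.3, 0.7, 0.5]
finger_gap: 0.3
finger_force: 0.0
now nest [-128.6   37.7] z 6.3 F [0.3 0.7 0.5] t 9.1
shift [-15.5   0.4   0.3] turn [ 0.002  0.001 -0.   ]
```

```bash
python3 -m crank '[[0,-5,0,0,0,0,0],[0,-10,0,0,0,0,0],[0,-15.5,0,0,0,0,0],[0,-15.5,0,0,0,0,0],[0,0,0,0,0,0,0],[0,25,0,-50,0,0,0],[0,70,0,-90,0,0,0],[0,120,0,-90,0,0,0],[0,170,0,-90,0,0,0],[0,170,0,-90,0,0,0]]'
cat >> h.py <<'E'
def topbar():
    p,_=optics.camera("top");h=cv2.cvtColor(p,cv2.COLOR_RGB2HSV)
    m=((h[...,1]<60)&(h[...,2]>120)).astype(np.uint8)
    for c in cv2.findContours(cv2.morphologyEx(m,cv2.MORPH_CLOSE,np.ones((3,3))),0,1)[0]:
        r=cv2.minAreaRect(c);n=nest(onz("top",r[0],18))
        if cv2.contourArea(c)>100 and max(r[1])>40 and -170<n[0]<5 and abs(n[1])<100:
            print(n.round(1),np.round(r[1],1),[nest(onz("top",q,18)).round(1).tolist() for q in cv2.boxPoints(r)])
    return p
E
python3 -c "
from h import *
p=topbar();cv2.imwrite('pics/top6.png',cv2.resize(p[120:280,140:360,::-1],None,fx=3.5,fy=3.5));go(-150,40,6,0)"
```

```text
clock: 10.1
eef_pos: [436.1, 233.3, 95.7]
eef_rot: [3.141, -0.0, 2.205]
wrist_force: [0.4, 0.8, 0.0]
finger_gap: 0.4
finger_force: 0.0
[-28.9 -14.3] [64.5 65.7] [[6.6, 78.1], [64.4, -48.9], [-63.6, -104.6], [-119.3, 19.4]]
now nest [-257.2  156.2] z 95.5 F [-0.3  0.7  0.1] t 10.15
shift [-157.6  -12.6   89.5] turn [ 0.    -0.    -0.746]
```

View pics/top6.png

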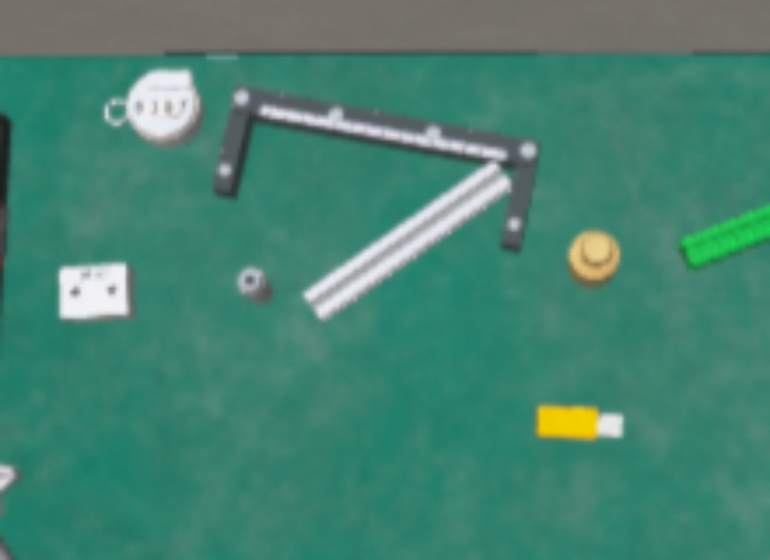

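The top view shows end b in the -y corner at crop (503,175) and end a at (312,308), clear of the post at (250,283). Next I swing a in with a pusher on the robot-side face.

```bash
python3 - <<'E'
from h import *
k=lambda x,y:nest(onz("top",(140+(x+.5)/3.5-.5,120+(y+.5)/3.5-.5),18))
a=(k(303,297)+k(322,320))/2;b=(k(493,163)+k(512,187))/2;print(a,b,np.linalg.norm(a-b))
B=b;psi0=np.arctan2(-(a-b)[0],(a-b)[1]);print(psi0)
go(B[0]-105*np.sin(psi0)-38*np.cos(psi0),B[1]+105*np.cos(psi0)-38*np.sin(psi0),95,psi0)
E
```

```text
[-109.85451452   19.19353515] [ -8.83347367 -75.56857927] 138.5103209978672
0.8173559461676321
now nest [-257.2  156.2] z 95.5 F [-0.3  0.7  0.1] t 10.15
shift [-234.4  -38.8    0.5] turn [ 0.     0.    -1.563]
```

```bash
python3 -m crank '[[0,-50,-39,0,0,0,-0.15],[0,-90,-39,0,0,0,-0.3],[0,-130,-39,0,0,0,-0.45],[0,-170,-39,0,0,0,-0.6],[0,-200,-39,0,0,0,-0.75],[0,-220,-39,0,0,0,-0.9],[0,-234,-39,0,0,0,-1.05],[0,-234,-39,0,0,0,-1.2],[0,-234,-39,0,0,0,-1.35],[0,-234,-39,0,0,0,-1.5]]'
python3 - <<'E'
from h import *
B=np.array([-9,-75.5])
for s,o in((.817,38),(.817,17),(.6,17),(.4,17),(.2,17),(0,17)):
    go(B[0]-105*np.sin(s)-o*np.cos(s),B[1]+105*np.cos(s)-o*np.sin(s),6,s)
E
```

```text
clock: 11.15
eef_pos: [545.6, 17.3, 94.7]
eef_rot: [3.141, -0.001, -2.636]
wrist_force: [0.4, -0.0, 0.4]
finger_gap: 0.4
finger_force: 0.0
now nest [-109.3  -35.2] z 94.7 F [ 0.4 -0.   0.4] t 11.15
shift [-0.8  4.4 88.7] turn [ 0.    -0.001 -0.121]
now nest [-109.3  -35.2] z 94.7 F [ 0.4 -0.   0.4] t 11.15
shift [-21.6   6.9  88.7] turn [ 0.    -0.001 -0.121]
now nest [-109.3  -35.2] z 94.7 F [ 0.4 -0.   0.4] t 11.15
shift [-44.3  10.9  88.7] turn [ 0.    -0.001  0.096]
now nest [-109.3  -35.2] z 94.7 F [ 0.4 -0.   0.4] t 11.15
shift [-65.5  10.1  88.7] turn [ 0.    -0.001  0.296]
now nest [-109.3  -35.2] z 94.7 F [ 0.4 -0.   0.4] t 11.15
shift [-86.2   5.2  88.7] turn [-0.    -0.001  0.496]
now nest [-109.3  -35.2] z 94.7 F [ 0.4 -0.   0.4] t 11.15
shift [-105.4   -3.8   88.7] turn [-0.    -0.001  0.696]
```

```bash
python3 -m crank '[[0,0,4,40,0,0,-0.08],[0,0,4,75,0,0,-0.12],[0,0,4,88.5,0,0,-0.12],[0,0,4,88.5,0,0,-0.12],[0,-10,6,88.5,0,0,-0.12],[0,-20,7,88.5,0,0,-0.12],[0,-28,8,88.5,0,0,-0.05],[0,-36,9.5,88.5,0,0,0.03],[0,-44,11,88.5,0,0,0.1],[0,-44,11,88.5,0,0,0.1]]'
python3 - <<'E'
from h import *
B=np.array([-9,-75.5])
for s,o in((.6,17),(.4,17),(.2,17),(0,17)):
    go(B[0]-105*np.sin(s)-o*np.cos(s),B[1]+105*np.cos(s)-o*np.sin(s),6,s)
E
```

```text
clock: 12.15
eef_pos: [580.7, 49.8, 8.1]
eef_rot: [-3.141, 0.002, -2.741]
wrist_force: [-0.4, -0.2, -0.3]
finger_gap: 0.5
finger_force: 0.0
now nest [-81.    3.4] z 8.1 F [-0.4 -0.2 -0.3] t 12.15
shift [ 2.2 -0.8  2.1] turn [-0.001  0.002 -0.01 ]
now nest [-81.    3.4] z 8.1 F [-0.4 -0.2 -0.3] t 12.15
shift [-19.    0.7   2.1] turn [-0.001  0.002  0.19 ]
now nest [-81.    3.4] z 8.1 F [-0.4 -0.2 -0.3] t 12.15
shift [-40.1  -2.1   2.2] turn [-0.     0.002  0.39 ]
now nest [-81.    3.4] z 8.1 F [-0.4 -0.2 -0.3] t 12.15
shift [-60.2  -8.9   2.2] turn [-0.     0.003  0.59 ]
```

```bash
python3 -m crank '[[0,-6,0,1,0,0,0.06],[0,-12,0.5,1,0,0,0.12],[0,-19,0.7,1,0,0,0.19],[0,-26,0,1,0,0,0.26],[0,-33,-1,1,0,0,0.32],[0,-40,-2,1,0,0,0.39],[0,-46,-4,1,0,0,0.45],[0,-51,-6,1,0,0,0.51],[0,-56,-8,1,0,0,0.57],[0,-58,-9,1,0,0,0.59]]'
python3 - <<'E'
from h import *
go(-26,29.5,6,0)
p,_=optics.camera("side");cv2.imwrite('pics/side7.png',cv2.resize(p[150:350,100:350,::-1],None,fx=3,fy=3))
E
```

```text
clock: 13.15
eef_pos: [636.1, 63.5, 6.5]
eef_rot: [3.141, -0.001, 2.953]
wrist_force: [-15.9, 2.9, 13.8]
finger_gap: 0.6
finger_force: 7.6
now nest [-29.1  27.3] z 6.5 F [-15.9   2.9  13.8] t 13.15
shift [-3.1  2.2  0.5] turn [ 0.    -0.001  0.001]
```

There is 16 N of contact, so the bar is either seated or wedged. I'll back off straight, lift, and look.

```bash
python3 -m crank '[[0,6,0,0,0,0,0],[0,14,0,0,0,0,0],[0,18,0,-40,0,0,0],[0,40,0,-80,0,0,0],[0,90,50,-90,0,0,0],[0,140,100,-90,0,0,0],[0,180,150,-90,0,0,0],[0,210,190,-90,0,0,0],[0,210,190,-90,0,0,0]]'
python3 - <<'E'
from h import *
p,_=optics.camera("top");cv2.imwrite('pics/top8.png',cv2.resize(p[135:210,170:310,::-1],None,fx=5.5,fy=5.5,interpolation=cv2.INTER_CUBIC))
go(-60,30,95,0)
E
```

```text
clock: 14.1
eef_pos: [466.5, 285.6, 96.2]
eef_rot: [3.141, 0.001, 2.953]
wrist_force: [-0.7, 0.2, -0.4]
finger_gap: 0.3
finger_force: 0.0
now nest [-241.7  218.1] z 96.2 F [-2.7  4.6  0.1] t 14.15
shift [-180.7 -189.1    0.8] turn [ 0.001 -0.     0.006]
```

View pics/top8.png

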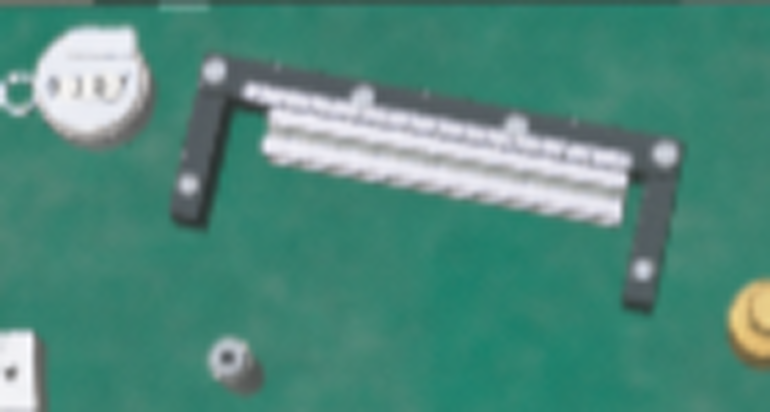

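The bar looks seated, with front-edge corners at crop (262,155) and (619,222), just clear of the right cheek. I'll check the numbers.

```bash
python3 - <<'E'
from h import *
k=lambda x,y,z=18:nest(onz("top",(170+(x+.5)/5.5-.5,135+(y+.5)/5.5-.5),z)).round(1)
print("front",k(262,155),k(619,222),"back",k(275,107),k(629,172),"rail screws",k(215,70,22),k(665,153,22))
I=cv2.imread("pics/top8.png");g=cv2.cvtColor(I,cv2.COLOR_BGR2HSV).astype(int)
# front edge along bar: last bright low-saturation row per column
X=[];Y=[]
for x in range(285,610,5):
    col=np.where((g[:230,x,1]<80)&(g[:230,x,2]>150))[0]
    X.append(x);Y.append(col.max())
for x0 in (slice(0,15),slice(-15,None)): print(np.mean([k(x,y) for x,y in zip(X[x0],Y[x0])],axis=0))
E
```

```text
front [-20.5  63.8] [-20.5 -75.5] back [-0.9 63. ] [ -0.5 -75.6] rail screws [ 8. 88.] [  8.3 -87.8]
[-21.85333333  40.71333333]
[-21.72       -56.74666667]
```

Both ends have their centre at about x = -10.5 (limit -13.5), parallel to the rail, with mid y at about -6. The arm is clear, so I'm handing in.

```bash
python3 -c "
from cell import manip
print(manip.sign_off())"
```

```text
the job is handed in; nothing more can be done
None
```

I handed the job in: the aluminium profile measures parallel to the back rail and within about 2 mm of it, between the cheeks. It was only pushed, with end b going in first and end a swung in behind it. Nothing standing round the nest appeared disturbed in the pictures, and `sign_off()` returned no verdict.

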